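# Find the lean on an uneven stud with the angle gauge

### The arm

A 7-joint arm with a two-finger parallel gripper is mounted at the origin on the work surface. World frame = base frame: x ahead of the robot, y to its left, z up, the work surface at z = 0. Lengths are in mm, angles in rad, forces in N, time in s.
With the tool pointing down it reaches from about 400 to 875 mm from the base axis. Payload 4.4 kg.
Tool frame: the origin (TCP) lies at the very end of the fingers, on their centre line; the grasp point (between the pads) lies 19 mm behind it; z points along the fingers, y is the line along which they close (so a half turn about z gives the same grasp; the last joint's range is limited). The gripper opens to 85 mm and grips with 20 to 120 N. Pads are 22 mm wide; open, the fingers measure 114 mm over their backs; the gripper's body (76 mm by 85 mm) begins 54 mm behind the grasp point. The pads swing forward as they close: fully open they stand 13 mm farther back than shut.
Start: joints at [1.214, 0.628, 0.038, 1.517, -0.027, 0.996, -0.02], TCP at [186.395, -622.716, 231.313] pointing down, gripper open.
Joint ranges: [-3.06, 3.06], [-0.37, 2.12], [-1.25, 1.32], [0.18, 2.47], [-1.1, 4.24], [0.23, 1.98], [-2.94, 2.94]. Speed limits (rad/s): [2.57, 2.57, 3.14, 3.14, 3.14, 3.14, 3.14].

### API

Orientations are given as [roll, pitch, yaw] about the fixed x, y, z axes, in that order (R = Rz(yaw) Ry(pitch) Rx(roll)).
In Python, from cell import monitor, viewer, workorder gives the robot as it stands.
- The arm moves only by the tool arm_command, never from a script. Its argument "series" is one flat list of numbers, 5 for each row, row after row: the opening in per cent of the stroke, from 0 (shut) to 100 (fully open), then the shift along the tool's x, y, z in cm, then the turn about the tool's z in degrees. In form: [claw, x, y, z, roll, claw, x, y, z, roll, ...]. A call has exactly 5 rows; each row is the pose to reach, as a shift and turn from the pose commanded when the call began, along the tool's axes at that moment; what a row does not reach only later rows make up. A row lasts 1/12 s, in which the tool goes at most 41.7 mm and 7.16 degrees, less where a joint would pass 70% of its speed; a pose out of reach is approached as far as the arm can. A call with a gripper value outside its range is refused whole. The fingers move at their own pace and stop on an object; the grip force is fixed at half the most. Time passes only in rows, so rows that repeat a pose let the fingers close, or fill a call up. It gives the time, the measured TCP pose, the force, the opening and the grip force at its end, in the units of the state.
- monitor.read_state(): the state, without advancing time (a new reading comes with each control period).
- viewer.get_image(name): name is "scene" or "top" or "wrist"; returns (picture, depth): 384x512x3 uint8, red, green, blue; 384x512 float32, mm along the optical axis (not along the pixel's ray), 0 where there is no reading.
- viewer.camera_model(name): a dict with "mtx" (3x3 intrinsics, pixels), "dist_coeffs" ([k1, k2, p1, p2, k3] as OpenCV has them; the pictures are not rectified), "R" (3x3) and "t" (3): a world point X has camera coordinates R X + t. Camera axes: x right, y down, z forward; pixel columns grow to the right and rows downward; lengths in mm; the calibration is good to about 2 mm. A picture is of the moment at which its call begins: read the wrist's pose just before it. camera_model takes no time and is no camera call; for the wrist camera it gives the pose at the moment of the call.
- workorder.finish_job(): hands the job in; it is judged then, once.
The state is a dict: "clock": time; "qpos": joint angles; "qd": joint speeds; "tau": joint torques, N m; "eef_pos": TCP position; "tool_rot": TCP orientation; "force": force on the tool from outside, world axes, zero at the start; "torque": the same for the moment, N m; "width": finger opening in mm; "gripper_force": force on a finger pad.
Only numpy, scipy, OpenCV 4.12 (cv2) and the standard library are available. Lean on these libraries where they do the work, as an engineer would, in place of code of your own. Each camera call takes 0.05 s, during which the arm holds its last target. There are 200 camera calls.

### The job

A strut is to be glued at a lean on the uneven top of the stud: pull the drawer out to its stop, lift the angle gauge out of it by its wooden grip and set the middle of its sole squarely across the rounded crown of the stud. Keeping the sole resting on the crown, rock the gauge sideways until its swinging pointer settles on the black mark tab on its rim, and finish while still gripping it like that, steady and lightly pressed on the crown, the drawer left open. Leave the pipe tee, the jar and the timber offcut where they are.

Things in the scene. Friction and masses are not known exactly. Their poses are not given: they have to be found in the camera images.
- drawer (a joint): The single drawer of the small plywood drawer unit standing on the table (unit 220 x 220 mm in plan, 180 mm high, closed on top, fixed). 0 = shut, 0.15 m = at its stop, fully out. It slides level towards the robot's side along the -x axis of drawer_handle with about 1.5 N of friction. It may start a little open.
- drawer_handle (a point): Middle of the drawer's steel bar handle: round bar about 10 mm thick, 100 mm long, level, along this frame's y; 35 mm in front of the drawer front's outer face, 150 mm above the table, 30 mm below the unit's top. x points into the unit (the drawer opens along -x), z up. The drawer front is 12 mm thick and its top is 174 mm above the table.
- gauge_grip (a point): Centre of the gauge's wooden grip block: 24 mm along y, 30 mm along x, 40 mm high (z); grip it from above, best across y, which leaves the dial in view. The gauge starts upright in the drawer, sole 18 mm above the table, this point 59 to 94 mm behind the drawer front's outer face, under the unit's top while the drawer is shut, its x roughly along the x of drawer_handle.
- gauge: The loose angle gauge (about 0.38 kg, 140 mm high), origin at the middle of the underside of its steel sole, which is 130 mm long (y) x 80 mm (x) x 10 mm; z up. Wooden grip at x = -25 mm; upright white dial plate, 70 mm wide, at x = +24 mm with a curved rim on top. The pointer swings in front of the plate, at its +x side.
- gauge_sole (a point): Middle of the flat underside of the gauge's sole: from gauge_grip 25 mm along the gauge's +x and 106 mm down. Same axes.
- pointer (a joint): Angle of the swinging pointer about the gauge's x axis, rad (pin 75 mm above the sole; heavy bob below, arm of 58 mm upwards); 0 = square to the sole, positive = its top leans to the gauge's -y. It swings freely and hangs plumb after about 1 s at rest, so turning the gauge by an angle a about its own +x axis changes this by -a: lowering the +y end makes it grow.
- mark (a joint): Angle of the mark tab, measured like pointer (0.15 to 0.30 rad, on the -y half of the rim, different each time, stiff, does not move by itself). The pointer is on the mark when pointer equals mark.
- pointer_tip (a point): The flag at the top of the dark steel pointer, 58 mm above its pin: 14 mm long along x, 4 mm wide, moving just in front of the white rim; seen from above.
- mark_point (a point): Where the pointer's flag must come: straight in front (+x) of the middle of the black mark tab, 5 mm wide and 17 mm long along x, that sits on top of the white rim, 58 mm from the pin. On the mark, flag and tab lie in one line along x and the distance from pointer_tip to this point is 0.
- stud: The uneven stud: a timber joist offcut (90 x 88 mm) fixed on a 120 x 120 x 12 mm ply base, 100 mm high in all, origin at the centre of its underside. On top a rounded crown runs along its x over 90 mm; beside it the shoulders are 28 mm (+y) and 23 mm (-y) lower than the crown.
- stud_crown (a point): Middle of the crown's top line, 100 mm above the table. The crown is a round of 24 mm radius whose axis runs along this frame's x, 24 mm below this point; z up. The gauge belongs across it, gauge x along this x (either way round).
- tee: Bystander: white plastic pipe tee, 70 mm, lying on the table between robot and stud. Leave alone.
- jar: Bystander: white closed jar, 60 mm across, 80 mm high, beyond the stud. Leave alone.
- offcut: Bystander: small timber offcut, 90 x 45 x 30 mm, on the robot's right. Leave alone.
Not all that is in view belongs to the job. Of the things shaped like the stud, the wooden one is meant.

How it is judged:
By the outcome, as a careful person would: the job done as asked, in the order asked, and still so for the second after the job is handed in, while the arm keeps its last pose, push and grip.
It also fails if it takes over 64 s, if anything falls off the work surface, if the arm or the gripper's body presses on something with over 40 N, if the wrist force passes 120 N, or if a joint passes its speed limit or range.

## Working session

There is one attempt and no reset: what is moved stays moved. The work goes in short steps, Python scripts to look and compute and a tool call to move; the robot and the scene stay as the last step left them, time stands still between calls to the robot, and variables do not carry over. Pictures are saved under pics/ and viewed, at most 10 in all, crops included, and the job is handed in when it is done.

Besides the shell and the picture viewer there is one more tool, called as name(argument=value, ...) on one line, values as JSON. arm_command: Moves the arm, as the interface text tells. Its arguments: {"type":"object","properties":{"series":{"type":"array","items":{"type":"number"}}},"required":["series"]}

```bash
ls; mkdir -p pics
cat > h.py <<'E'
import numpy as np, cv2
from cell import monitor, viewer, workorder
from scipy.spatial.transform import Rotation as Ro
def grab(name,fn=None):
    m=viewer.camera_model(name); im,d=viewer.get_image(name)
    if fn: cv2.imwrite('pics/'+fn+'.png',im[:,:,::-1])
    np.savez('pics/'+(fn or name)+'.npz',im=im,d=d,K=m['mtx'],dc=m['dist_coeffs'],R=m['R'],t=m['t'])
    return im,d,m
def load(fn):
    z=np.load('pics/'+fn+'.npz'); return z['im'],z['d'],dict(mtx=z['K'],dist_coeffs=z['dc'],R=z['R'],t=z['t'])
def ray(m,u,v):
    p=cv2.undistortPoints(np.array([[[u,v]]],float),np.array(m['mtx'],float),np.array(m['dist_coeffs'],float))[0,0]
    R=np.array(m['R']);t=np.array(m['t']); return -R.T@t, R.T@np.array([p[0],p[1],1])
def at_z(m,u,v,z):
    o,r=ray(m,u,v); return o+r*(z-o[2])/r[2]
def at_d(m,d,u,v):
    o,r=ray(m,u,v); return o+r*d[int(round(v)),int(round(u))]
def proj(m,P):
    return cv2.projectPoints(np.array(P,float).reshape(-1,3),cv2.Rodrigues(np.array(m['R'],float))[0],np.array(m['t'],float),np.array(m['mtx'],float),np.array(m['dist_coeffs'],float))[0].reshape(-1,2)
def tool():
    s=monitor.read_state(); return np.array(s['eef_pos']),Ro.from_euler('xyz',s['tool_rot']).as_matrix(),s
E
python3 - <<'E'
from h import *
a=grab('scene','scene0')[0];b=grab('top','top0')[0]
cv2.imwrite('pics/both.png',cv2.resize(np.hstack([a,b])[:,:,::-1],None,fx=.78,fy=.78))
p,R,s=tool();print(s);print(R.round(3))
for n in('scene','top'):
  m=viewer.camera_model(n);print(n,-np.array(m['R']).T@m['t'])
E
```

```text
pics
{'clock': 0.1, 'qpos': array([ 1.21418479,  0.62926715,  0.03843315,  1.5182661 , -0.02700562,
        0.99631638, -0.01998769]), 'qd': array([ 0.0011487 , -0.00238402, -0.00203201, -0.00317275,  0.00077318,
        0.00019025, -0.00057049]), 'tau': array([ 2.91544507e-03, -5.64534938e+01,  1.23044439e+00, -1.93973762e+01,
        1.13161089e-02,  5.40777342e-03, -3.25535737e-06]), 'eef_pos': array([ 186.24910412, -622.15342812,  230.47269233]), 'tool_rot': array([-3.13985316e+00,  6.87750687e-06,  2.90830230e-01]), 'force': array([-0.4039644 ,  1.17944739,  0.03635135]), 'torque': array([-0.05520056, -0.0313026 , -0.02908319]), 'gripper_force': 0.0, 'width': 85.35262115647505}
[[ 0.958  0.287 -0.001]
 [ 0.287 -0.958  0.002]
 [-0.    -0.002 -1.   ]]
scene [1296.45083328  -25.13195558 1288.82159335]
top [ 313.52522634  -20.25491426 1271.10608556]
```

View pics/top0.png

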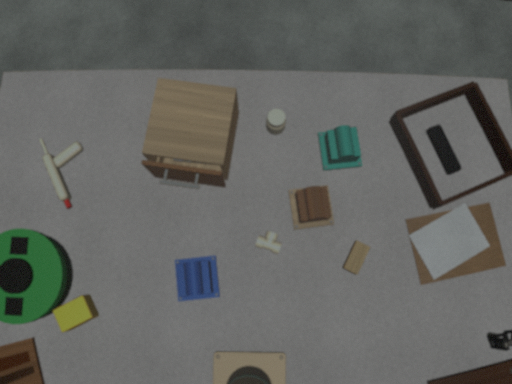

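View pics/scene0.png

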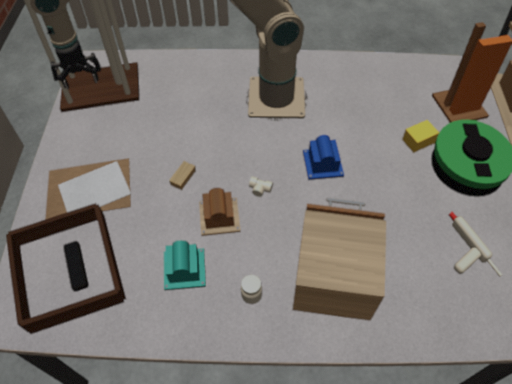

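Candidates for the stud are the wooden one at top (312,205), the green one at (341,147) and the blue one at (197,278). The job asks for the wooden one. The drawer unit is at top (190,130), with its handle at (180,184). I'll check both in a close crop.

Run:
```python
from h import *
im,d,m=load('top0'); im2,d2,m2=load('scene0')
A=cv2.resize(im[175-40:235,280:344],None,fx=4,fy=4,interpolation=2)[:400]
B=cv2.resize(im[140:200,130:250],None,fx=4,fy=4,interpolation=2)
C=cv2.resize(im2[175:240,190:250],None,fx=4,fy=4,interpolation=2)
D=cv2.resize(im2[185:230,290:400],None,fx=4,fy=4,interpolation=2)
o=np.zeros((600,800,3),np.uint8)
for X,(r,c) in((A[160:],(0,0)),(B,(0,270)),(C,(300,0)),(D,(300,270))): 
  o[r:r+X.shape[0],c:c+X.shape[1]]=X
cv2.imwrite('pics/c1.png',o[:,:,::-1])
for v in range(184,232,3): print(v,[tuple(at_d(m,d,u,v).round(0).astype(int)) for u in range(288,336,6)])
```

```text
184 [(np.int64(592), np.int64(-108), np.int64(-2)), (np.int64(592), np.int64(-127), np.int64(-2)), (np.int64(592), np.int64(-145), np.int64(1)), (np.int64(592), np.int64(-163), np.int64(2)), (np.int64(593), np.int64(-181), np.int64(-2)), (np.int64(593), np.int64(-200), np.int64(0)), (np.int64(593), np.int64(-218), np.int64(-2)), (np.int64(592), np.int64(-235), np.int64(6))]
187 [(np.int64(583), np.int64(-109), np.int64(-4)), (np.int64(583), np.int64(-127), np.int64(-2)), (np.int64(583), np.int64(-145), np.int64(0)), (np.int64(584), np.int64(-164), np.int64(-6)), (np.int64(563), np.int64(-169), np.int64(95)), (np.int64(563), np.int64(-186), np.int64(94)), (np.int64(567), np.int64(-206), np.int64(76)), (np.int64(584), np.int64(-236), np.int64(-1))]
190 [(np.int64(572), np.int64(-108), np.int64(3)), (np.int64(571), np.int64(-126), np.int64(12)), (np.int64(558), np.int64(-137), np.int64(75)), (np.int64(555), np.int64(-152), np.int64(93)), (np.int64(553), np.int64(-168), np.int64(102)), (np.int64(555), np.int64(-186), np.int64(93)), (np.int64(559), np.int64(-206), np.int64(74)), (np.int64
[... 4273 characters left out ...]
p.int64(463), np.int64(-125), np.int64(10)), (np.int64(463), np.int64(-143), np.int64(8)), (np.int64(463), np.int64(-161), np.int64(13)), (np.int64(463), np.int64(-178), np.int64(15)), (np.int64(463), np.int64(-196), np.int64(12)), (np.int64(465), np.int64(-216), np.int64(-1)), (np.int64(465), np.int64(-234), np.int64(3))]
229 [(np.int64(455), np.int64(-108), np.int64(-1)), (np.int64(454), np.int64(-126), np.int64(8)), (np.int64(455), np.int64(-144), np.int64(-1)), (np.int64(455), np.int64(-162), np.int64(0)), (np.int64(456), np.int64(-180), np.int64(-1)), (np.int64(455), np.int64(-197), np.int64(4)), (np.int64(456), np.int64(-216), np.int64(0)), (np.int64(456), np.int64(-234), np.int64(1))]
```

View pics/c1.png

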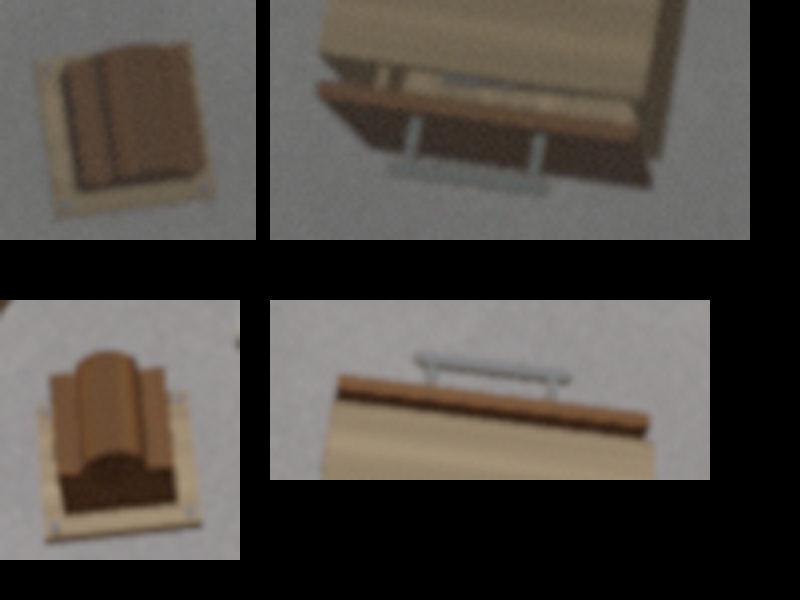

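The wooden stud is confirmed, with its lower shoulder on the left at world +y. The drawer is slightly open. The handle bar ends are at about top (160.5,182.5) and (199.5,187).

Run:
```python
from h import *
im,d,m=load('top0'); im2,d2,m2=load('scene0')
a=at_z(m,160.5,182.5,150);b=at_z(m,199.5,187,150);print('handle top',a.round(),b.round(),((a+b)/2).round(1),np.linalg.norm(a-b),np.degrees(np.arctan2(*(a-b)[:2])))
b=at_z(m2,326.75,199.25,150);a=at_z(m2,364.5,204.25,150);print('handle scene',a.round(),b.round(),((a+b)/2).round(1),np.linalg.norm(a-b),np.degrees(np.arctan2(*(a-b)[:2])))
c=[(38,62),(190,42),(215,198),(55,217)]
P=np.array([at_z(m,280+x/4,175+y/4,12) for x,y in c]);print(P.round(),P.mean(0).round(1))
c=[(38,405),(183,393),(202,523),(46,542)]
Q=np.array([at_z(m2,190+x/4,175+(y-300)/4,12) for x,y in c]);print(Q.round(),Q.mean(0).round(1))
# crown from depth: both cams
for mm,dd,box in((m,d,(285,180,340,235)),(m2,d2,(190,175,250,240))):
  pts=np.array([at_d(mm,dd,u,v) for v in range(box[1],box[3]) for u in range(box[0],box[2])])
  k=(pts[:,2]>65)&(pts[:,2]<110)&(pts[:,0]<570)&(pts[:,0]>460); q=pts[k]
  r=cv2.minAreaRect(q[:,:2].astype(np.float32));print(r)
  hi=q[q[:,2]>88];print(len(hi),cv2.minAreaRect(hi[:,:2].astype(np.float32)),hi.mean(0),np.polyfit(hi[:,0],hi[:,1],1))
# unit top
for mm,dd in((m,d),(m2,d2)):
  pts=np.array([at_d(mm,dd,u,v) for v in range(60,330) for u in range(130,420)])
  k=(abs(pts[:,2]-180)<8)&(pts[:,0]>550)&(pts[:,1]>50)&(pts[:,1]<450);print(cv2.minAreaRect(pts[k][:,:2].astype(np.float32)))
```

```text
handle top [558. 244. 150.] [547. 138. 150.] [552.8 191.1 150. ] 106.27575782303688 5.933318327121956
handle scene [563. 248. 150.] [548. 143. 150.] [555.7 195.5 150. ] 106.99171863650237 7.991098148994179
[[ 569. -112.   12.]
 [ 586. -227.   12.]
 [ 468. -243.   12.]
 [ 453. -125.   12.]] [ 519.  -176.6   12. ]
[[ 472. -239.   12.]
 [ 459. -125.   12.]
 [ 577. -105.   12.]
 [ 595. -222.   12.]] [ 525.8 -172.6   12. ]
((520.27734375, -175.68829345703125), (91.06184387207031, 86.17411804199219), 8.316313743591309)
457 ((520.5704345703125, -175.9691619873047), (90.54034423828125, 43.72589874267578), 8.570915222167969) [ 519.86065559 -175.05360106   96.29391377] [ 8.54713851e-02 -2.19486811e+02]
((523.732666015625, -173.75332641601562), (94.13980102539062, 88.5394515991211), 8.164026260375977)
344 ((523.4993896484375, -172.82955932617188), (93.76038360595703, 40.91683578491211), 6.770838737487793) [ 524.946702   -172.72757979   95.27689313] [ 1.31453006e-01 -2.41733402e+02]
((712.6328735351562, 171.85250854492188), (222.72146606445312, 250.8264923095703), 82.66999053955078)
((713.3091430664062, 173.42816162109375), (219.0511016845703, 250.80145263671875), 82.53594970703125)
```

The stud is at about (521,-175) with yaw of about +8°. The handle is at about (554,193,150) with yaw of about -7.4°. Next I move over to the handle.

arm_command(series=[100, 2.6, -3, 0, 0, 100, 5.2, -6, 0, 0, 100, 7.8, -9, 0, 0, 100, 10.4, -12, 0, 0, 100, 13, -15, 0, 0])

```text
clock: 0.52
eef_pos: [268.2, -439.7, 231.0]
tool_rot: [-3.141, 0.0, 0.29]
force: [-0.1, -0.4, 0.5]
width: 85.6
gripper_force: 0.0
```

arm_command(series=[100, 2.6, -3, 0, 0, 100, 5.2, -6, 0, 0, 100, 7.8, -9, 0, 0, 100, 10.4, -12, 0, 0, 100, 13, -15, 0, 0])

```text
clock: 0.93
eef_pos: [349.7, -258.9, 231.3]
tool_rot: [-3.141, 0.0, 0.29]
force: [0.8, -0.2, -0.1]
width: 85.6
gripper_force: 0.0
```

arm_command(series=[50, 2.6, -3, 0, 0, 40, 5.2, -6, 0, 0, 33, 7.8, -9, 0, 0, 33, 10.4, -12, 0, 0, 33, 13, -15, 0, 0])

```text
clock: 1.35
eef_pos: [431.2, -77.9, 231.3]
tool_rot: [3.142, 0.0, 0.291]
force: [1.3, -0.6, 0.1]
width: 28.2
gripper_force: 0.0
```

arm_command(series=[33, 0, 0, 0, -7, 33, 0, 0, 0, -14, 33, 0, 0, 0, -21, 33, 0, 0, 0, -28, 33, 0, 0, 0, -35])

```text
clock: 1.77
eef_pos: [430.8, -79.5, 231.1]
tool_rot: [-3.141, 0.0, 0.908]
force: [-0.1, 0.3, 0.1]
width: 28.5
gripper_force: 0.0
```

arm_command(series=[33, 0, 0, 0, -7, 33, 0, 0, 0, -14, 33, 0, 0, 0, -21, 33, 0, 0, 0, -28, 33, 0, 0, 0, -31])

```text
clock: 2.18
eef_pos: [430.7, -79.8, 231.1]
tool_rot: [-3.141, -0.0, 1.448]
force: [-0.2, -1.7, -0.8]
width: 28.2
gripper_force: 0.0
```

arm_command(series=[33, 2.8, 0.3, 0, 0, 33, 5.6, 0.6, 0, 0, 33, 8.4, 0.9, 0, 0, 33, 11.2, 1.2, 0, 0, 33, 14, 1.5, 0, 0])

```text
clock: 2.6
eef_pos: [463.7, 58.2, 231.1]
tool_rot: [-3.141, 0.0, 1.442]
force: [0.1, -0.0, -0.5]
width: 28.1
gripper_force: 0.0
```

arm_command(series=[33, 2.8, 0.3, 0, 0, 33, 5.6, 0.6, 0, 0, 33, 8.4, 0.9, 0, 0, 33, 11.2, 1.2, 0, 0, 33, 14, 1.5, 0, 0])

```text
clock: 3.02
eef_pos: [496.4, 195.2, 231.0]
tool_rot: [-3.141, 0.001, 1.443]
force: [0.2, -0.7, 0.4]
width: 28.3
gripper_force: 0.0
```

Run:
```python
from h import *
p,R,s=tool();print(p,R.round(3))
im,d,m=grab('wrist','w1');print('cam',-np.array(m['R']).T@m['t'],np.array(m['R']).round(2))
```

```text
[496.42467757 195.24610571 231.00031682] [[ 0.128  0.992 -0.001]
 [ 0.992 -0.128 -0.   ]
 [-0.001 -0.001 -1.   ]]
cam [506.37525819 276.47158414 373.04128741] [[ 0.99 -0.13 -0.  ]
 [-0.12 -0.94  0.32]
 [-0.04 -0.31 -0.95]]
```

View pics/w1.png

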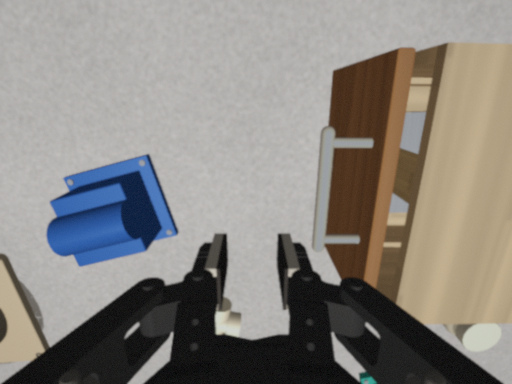

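The wrist view shows the handle bar from (327,133) to (319,245). The drawer is about 3 cm open, and the fingers are at (220,240) and (287,240).

Run:
```python
from h import *
im,d,m=load('w1'); p,R,s=tool()
a=at_z(m,327,131,150);b=at_z(m,319,247,150);c=(a+b)/2
print(a.round(),b.round(),c.round(1),np.linalg.norm(a-b),np.degrees(np.arctan2(*(a-b)[:2])))
t=np.array([*c[:2],131]);print('shift cm',(R.T@(t-p)/10).round(2))
# drawer front top edges
print([at_z(m,u,v,174).round() for u,v in((413,49),(334,70),(403,50))])
```

```text
[561. 245. 150.] [549. 143. 150.] [555.3 193.8 150. ] 102.2673575238314 6.531748188492726
shift cm [-0.26  5.84 10.06]
[array([613., 293., 174.]), array([562., 287., 174.]), array([606., 294., 174.])]
```

arm_command(series=[33, 0, 2.5, 0, 0, 33, -0.2, 5.7, 0, 0, 33, -0.2, 5.7, 0, 0, 33, -0.2, 5.7, 3, 0, 33, -0.2, 5.7, 6, 0])

```text
clock: 3.48
eef_pos: [554.5, 184.8, 171.7]
tool_rot: [3.138, -0.002, 1.441]
force: [0.1, 0.1, -1.1]
width: 28.1
gripper_force: 0.0
```

arm_command(series=[33, 0, 0, 2, 0, 33, 0, 0, 4, 0, 33, 0, 0, 4, 0, 0, 0, 0, 4, 0, 0, 0, 0, 4, 0])

```text
clock: 3.9
eef_pos: [553.1, 184.2, 131.3]
tool_rot: [3.141, 0.0, 1.442]
force: [0.0, -0.7, -1.6]
width: 9.0
gripper_force: 58.4
```

arm_command(series=[0, 0, 0, 0, 0, 0, 0, 0, 0, 0, 0, 0, 0, 0, 0, 0, 0, -0.5, 0, 0, 0, 0, -1.5, 0, 0])

```text
clock: 4.32
eef_pos: [539.1, 186.1, 131.3]
tool_rot: [3.14, -0.0, 1.441]
force: [3.3, -2.2, 0.7]
width: 9.0
gripper_force: 59.1
```

arm_command(series=[0, 0, -2, 0, 0, 0, 0, -4, 0, 0, 0, 0, -6, 0, 0, 0, 0, -8, 0, 0, 0, 0, -9, 0, 0])

```text
clock: 4.73
eef_pos: [444.7, 198.6, 131.3]
tool_rot: [-3.139, 0.001, 1.445]
force: [2.5, 0.0, -2.7]
width: 9.0
gripper_force: 59.4
```

arm_command(series=[0, 0, -0.4, 0, 0, 0, 0, -0.8, 0, 0, 0, 0, -1.2, 0, 0, 0, 0, -1.6, 0, 0, 0, 0, -2, 0, 0])

```text
clock: 5.15
eef_pos: [429.4, 200.7, 131.3]
tool_rot: [3.141, -0.0, 1.442]
force: [2.2, -0.4, -2.4]
width: 8.8
gripper_force: 59.5
```

Run:
```python
from h import *
p,R,s=tool();print(p,s['force'],R[:,1])
im,d,m=grab('wrist','w2')
```

```text
[429.36877359 200.70714339 131.27795531] [ 2.18637419 -0.41768349 -2.35733118] [ 9.91696809e-01 -1.28596087e-01  6.96196808e-04]
```

View pics/w2.png

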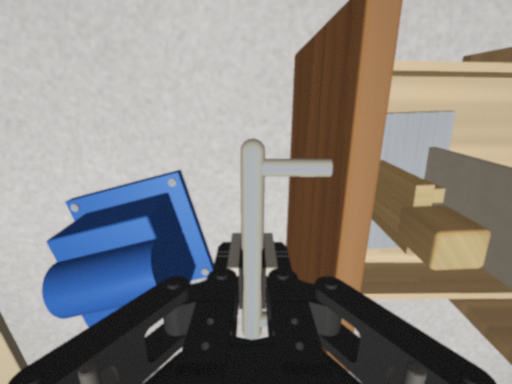

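The drawer is now about 12.5 cm further out, and the gauge is visible: wooden grip top at about (450,245), back of the dial plate at (470,170). I'll keep pulling until it reaches the stop.

arm_command(series=[0, 0, -0.3, 0, 0, 0, 0, -0.6, 0, 0, 0, 0, -0.9, 0, 0, 0, 0, -1.2, 0, 0, 0, 0, -1.2, 0, 0])

```text
clock: 5.62
eef_pos: [419.3, 202.1, 131.3]
tool_rot: [3.138, -0.002, 1.442]
force: [8.6, -1.8, -9.0]
width: 8.7
gripper_force: 59.1
```

arm_command(series=[0, 0, -0.2, 0, 0, 0, 0, -0.3, 0, 0, 0, 0, -0.3, 0, 0, 0, 0, -0.3, 0, 0, 0, 0, -0.3, 0, 0])

```text
clock: 6.03
eef_pos: [419.3, 202.2, 131.3]
tool_rot: [3.134, -0.003, 1.44]
force: [14.4, -3.3, -14.5]
width: 8.7
gripper_force: 58.6
```

At the stop: no further motion and the force has risen. I'll relax, release, and rise to look at the gauge.

arm_command(series=[0, 0, 0.4, 0, 0, 33, 0, 0.4, 0, 0, 33, 0, 0.4, 0, 0, 33, 0, 0.4, -3, 0, 33, 0, 0.4, -7, 0])

```text
clock: 6.45
eef_pos: [414.7, 201.3, 199.8]
tool_rot: [-3.134, 0.004, 1.444]
force: [1.3, -0.6, 1.3]
width: 28.1
gripper_force: 0.0
```

arm_command(series=[40, 0, 2, -3, 0, 50, 0, 4, -5, 0, 55, 0, 6, -6, 0, 55, 0, 8, -6, 0, 55, 0, 8, -6, 0])

```text
clock: 6.87
eef_pos: [500.7, 191.4, 262.4]
tool_rot: [3.137, -0.002, 1.44]
force: [0.5, 0.1, 0.6]
width: 47.2
gripper_force: 0.0
```

Run:
```python
from h import *
p,R,s=tool();print(p,s['force'],s['qpos'].round(2))
im,d,m=grab('wrist','w3')
```

```text
[500.7140857  191.4490799  262.37427813] [0.5018011  0.07210184 0.5905248 ] [-0.17  0.44 -0.36  1.79  0.19  0.93 -0.74]
```

View pics/w3.png

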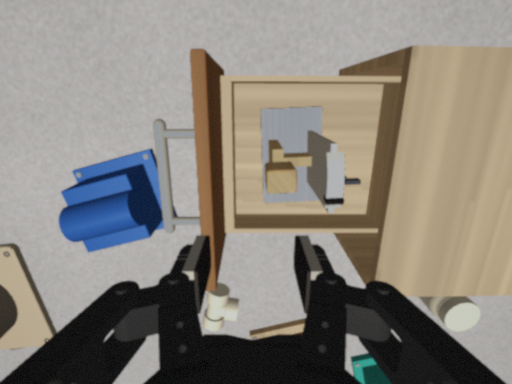

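The gauge is in full view: grip top at about (282,181), pointer flag at (352,181), black mark tab at (333,201). I'll zoom in.

Run:
```python
from h import *
im,d,m=load('w3')
cv2.imwrite('pics/c3.png',cv2.resize(im[97:212,250:370],None,fx=5,fy=5,interpolation=2)[:,:,::-1])
for v in range(100,212,6): print(v,*[f"{at_d(m,d,u,v)[2]:.0f}" for u in range(256,368,6)])
```

```text
100 18 17 18 18 18 16 17 17 17 18 18 18 18 18 17 16 17 17 17
106 17 17 18 17 17 18 18 19 18 19 23 18 17 19 19 17 17 17 17
112 18 29 28 28 28 27 28 28 26 26 27 17 17 17 17 18 18 17 16
118 18 29 27 27 27 28 28 25 29 25 28 17 18 17 19 17 18 17 19
124 19 26 27 27 28 27 26 28 28 27 28 17 16 18 16 17 18 16 15
130 19 28 27 27 28 27 29 28 29 27 26 17 18 17 18 18 17 18 17
136 19 28 27 27 27 27 27 28 27 49 82 88 17 16 18 16 18 18 17
142 16 27 37 52 28 28 27 27 27 49 84 110 134 134 19 16 16 18 18
148 18 28 34 94 97 29 28 27 28 51 85 111 135 142 18 19 17 18 17
154 17 28 31 103 103 35 35 38 39 51 85 114 147 148 148 17 18 16 18
160 19 27 27 104 104 59 59 58 58 58 86 114 149 150 150 18 17 16 16
166 18 28 124 125 127 127 128 58 57 54 88 114 152 151 153 18 15 18 17
172 18 26 142 144 143 143 143 27 27 54 89 115 152 153 153 17 18 17 18
178 18 27 142 143 144 143 143 26 28 56 88 117 153 153 153 144 147 17 18
184 17 19 143 143 143 143 144 28 28 56 89 118 154 405 154 155 154 155 18
190 18 17 142 144 144 143 144 28 27 28 89 119 153 153 153 18 18 17 18
196 18 18 28 27 27 28 28 28 28 27 92 118 153 153 151 18 17 17 17
202 17 19 28 28 28 28 17 17 16 17 18 120 154 155 155 15 17 17 17
208 18 17 17 19 17 18 18 18 17 18 19 15 147 17 18 17 17 17 17
```

View pics/c3.png

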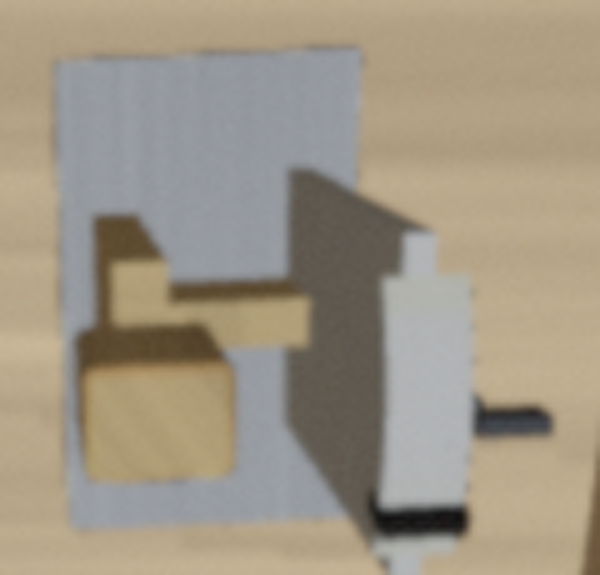

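Grip top is at z = 144 as expected. In the crop its corners run (85,365) to (235,476), the tab is at (422,520) and the flag at (515,420).

Run:
```python
from h import *
im,d,m=load('w3'); p,R,s=tool()
f=lambda x,y,z: at_z(m,250+x/5,97+y/5,z)
G=np.array([f(*c,144) for c in((85,366),(230,366),(233,472),(95,480))]);g=G.mean(0)
print('grip',G.round(1).tolist(),g.round(1))
e=(G[1]-G[0]); print('x edge',e.round(1),np.degrees(np.arctan2(e[1],e[0])))
S=np.array([f(*c,28) for c in((57,62),(358,48),(75,527))]);
for i,j in((0,1),(0,2)): v=S[j]-S[i];print('sole',v.round(1),np.linalg.norm(v),np.degrees(np.arctan2(v[1],v[0])))
fl=[f(480,420,151),f(549,420,151)];print('flag',fl,np.linalg.norm(fl[0]-fl[1]))
for a0 in(.2,.25):
  tb=[f(377,520,93+58*np.cos(a0)),f(466,520,93+58*np.cos(a0))];print('tab',tb)
  for yaw in(-5,-6,-7):
    yv=np.array([-np.sin(np.radians(yaw)),np.cos(np.radians(yaw))]);xv=np.array([yv[1],-yv[0]])
    r=((tb[0]+tb[1])/2-(fl[0]+fl[1])/2)[:2]; dy=yv@r; print(yaw,dy,xv@r,'angle',np.arcsin(-dy/58), 'dial from grip',xv@((fl[0]+fl[1])/2-g)[:2],yv@((fl[0]+fl[1])/2-g)[:2])
print('shift to grip (grasp pt 10mm below top)',(R.T@(np.array([*g[:2],134-19.])-p)/10).round(2), 'toolx ang',np.degrees(np.arctan2(R[1,0],R[0,0])))
```

```text
grip [[516.8, 205.9, 144.0], [544.2, 202.3, 144.0], [543.0, 181.0, 144.0], [516.1, 182.9, 144.0]] [530. 193. 144.]
x edge [27.4 -3.6  0. ] -7.511642591662135
sole [77.3 -6.5  0. ] 77.52955973485743 -4.833008273645396
sole [ -10.2 -127.6    0. ] 127.99734257861225 -94.58077250359892
flag [array([589.17462163, 187.64001629, 151.        ]), array([602.13569656, 185.93199998, 151.        ])] 13.073132101879196
tab [array([569.1700498 , 169.64228246, 149.84386151]), array([586.31207165, 167.36212351, 149.84386151])]
-5 -19.775546301100988 -16.25239120226222 angle 0.3479354486443043 dial from grip 65.91063093141507 -0.5202354746297431
-6 -20.05617772645393 -15.904785012795758 angle 0.35308716531433193 dial from grip 65.90967178402524 0.6301428793057076
-7 -20.330699845782842 -15.552334071741287 angle 0.3581362104181216 dial from grip 65.88863591212865 1.780329285615788
tab [array([569.31997654, 169.3812569 , 149.19692046]), array([586.5055366 , 167.09530668, 149.19692046])]
-5 -20.023498923355923 -16.058346467358763 angle 0.35248676080751795 dial from grip 65.91063093141507 -0.5202354746297431
-6 -20.30070603674296 -15.706442461904519 angle 0.3575840986609858 dial from grip 65.90967178402524 0.6301428793057076
-7 -20.57172935841385 -15.349754121924658 angle 0.3625771304098174 dial from grip 65.88863591212865 1.780329285615788
shift to grip (grasp pt 10mm below top) [ 0.54  3.16 14.65] toolx ang 82.58480765017178
```

arm_command(series=[49, 0.3, 1.6, 0, -2, 49, 0.5, 3.2, 0, -2, 49, 0.5, 3.2, 3, -2, 49, 0.5, 3.2, 6, -2, 49, 0.5, 3.2, 9, -2])

```text
clock: 7.33
eef_pos: [528.0, 193.5, 170.4]
tool_rot: [-3.141, -0.0, 1.479]
force: [-0.3, -0.4, -0.6]
width: 41.8
gripper_force: 0.0
```

Run:
```python
from h import *
p,R,s=tool();print(p,s['force'],s['width'])
im,d,m=grab('wrist','w4')
# expected grip top centre & block in picture, and finger line
print(proj(m,[[530,193,144],[517,194,144],[543,192,144]]).round(0), proj(m,[p]))
cv2.imwrite('pics/c4.png',cv2.resize(im[150:350,170:430],None,fx=3,fy=3,interpolation=2)[:,:,::-1])
```

```text
[528.0064136  193.48988733 170.38094439] [-0.26432407 -0.41571816 -0.58986555] 41.75408529874629
[[256. 229.]
 [236. 229.]
 [276. 229.]] [[253.14246371 248.68022515]]
```

View pics/c4.png

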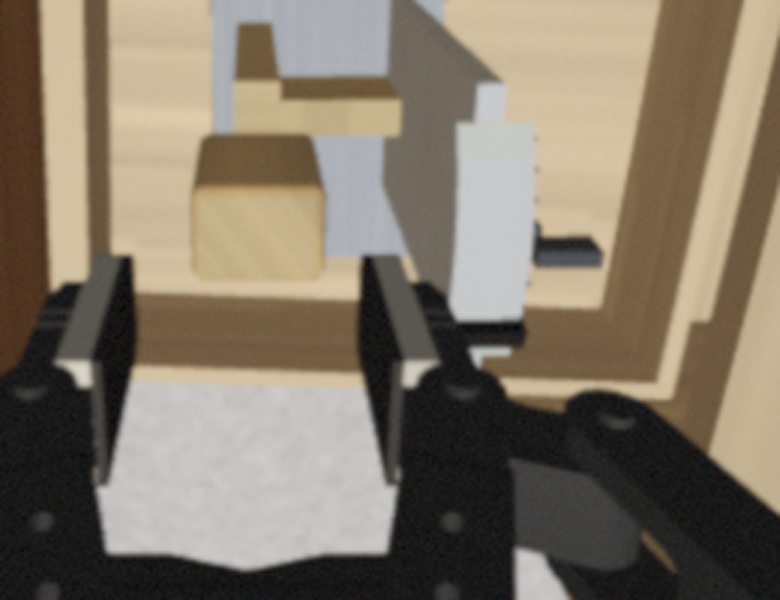

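The block top at crop (260,232) sits between the fingertips at (131,257) and (365,257). The rim is clear of the right finger. Descend and grip.

arm_command(series=[49, 0, 0.2, 1, 0, 49, 0, 0.2, 2.5, 0, 49, 0, 0.2, 4.2, 0, 49, 0, 0.2, 4.2, 0, 0, 0, 0.2, 4.2, 0])

```text
clock: 7.8
eef_pos: [531.3, 193.1, 130.0]
tool_rot: [-3.141, -0.0, 1.478]
force: [-0.9, 0.3, 2.6]
width: 31.3
gripper_force: 2.1
```

arm_command(series=[0, 0, 0, 0, 0, 0, 0, 0, 0, 0, 0, 0, 0, 0, 0, 0, 0, 0, -0.5, 0, 0, 0, 0, -1.5, 0])

```text
clock: 8.22
eef_pos: [530.8, 192.1, 144.1]
tool_rot: [-3.139, 0.001, 1.478]
force: [-0.2, 0.0, -4.1]
width: 28.8
gripper_force: 62.4
```

arm_command(series=[0, 0, -0.7, -3, 0, 0, 0, -1.4, -6, 0, 0, 0, -2, -9, 0, 0, 0, -2, -12, 0, 0, 0, -2, -15, 0])

```text
clock: 8.63
eef_pos: [510.9, 194.4, 296.8]
tool_rot: [3.141, -0.0, 1.478]
force: [1.0, -0.3, -4.0]
width: 28.0
gripper_force: 62.4
```

Run:
```python
from h import *
p,R,s=tool();print(p,s['force'],s['qpos'].round(2))
im,d,m=grab('wrist','w5'); grab('scene','s5')
cv2.imwrite('pics/w5s.png',im[:,:,::-1])
# target: gauge sole mid over crown (521,-174.5): grip = crown -25mm along gauge x(yaw 8)
y=np.radians(8);g=np.array([521-25*np.cos(y),-174.5-25*np.sin(y)]);print('grip target',g)
print('shift',(R.T@(np.array([*g,p[2]])-p)/10).round(2),'turn world deg',8-np.degrees(np.arctan2(R[1,1],R[0,1])))
```

```text
[510.89204239 194.41363455 296.79325711] [ 1.00133123 -0.32339892 -3.95569502] [-0.15  0.43 -0.38  1.71  0.18  1.03 -0.69]
grip target [ 496.24329828 -177.97932752]
shift [-37.22   1.98  -0.  ] turn world deg 13.304040420344403
```

View pics/w5.png

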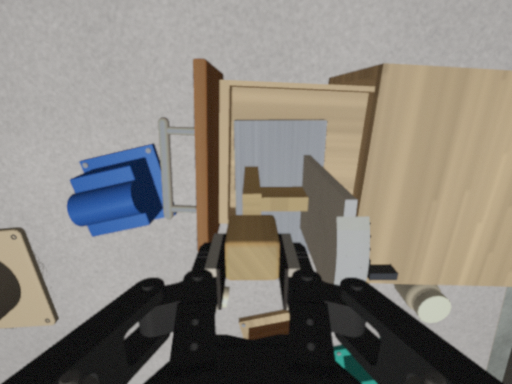

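The gauge is firmly held with the flag at (382,271); the finger hides the tab from here. Now over to the stud.

arm_command(series=[0, -3, 0.2, 0, 0, 0, -7, 0.4, 0, 0, 0, -11, 0.6, 0, 0, 0, -15, 0.8, 0, 0, 0, -19, 1, 0, 0])

```text
clock: 9.15
eef_pos: [502.8, 2.4, 293.9]
tool_rot: [-3.14, 0.001, 1.478]
force: [1.3, -0.1, -4.4]
width: 28.0
gripper_force: 62.4
```

arm_command(series=[0, -4, 0.2, 0, -3, 0, -8, 0.4, 0, -6, 0, -12, 0.6, 0, -9, 0, -15.5, 0.8, 0, -12, 0, -18.2, 1, 0, -13])

```text
clock: 9.57
eef_pos: [495.2, -181.9, 293.7]
tool_rot: [-3.139, 0.001, 1.703]
force: [0.8, -0.2, -3.1]
width: 28.8
gripper_force: 62.4
```

arm_command(series=[0, 0, 0, 2, 0, 0, 0, 0, 4, 0, 0, 0, 0, 6, 0, 0, 0, 0, 6.5, 0, 0, 0, 0, 6.5, 0])

```text
clock: 9.98
eef_pos: [495.2, -177.4, 227.6]
tool_rot: [-3.137, -0.002, 1.705]
force: [-0.5, 1.3, -4.6]
width: 28.3
gripper_force: 62.4
```

Run:
```python
from h import *
p,R,s=tool();print(p,s['force'],np.degrees(np.arctan2(R[1,1],R[0,1])),s['torque'])
im,d,m=grab('wrist','w6'); im2,d2,m2=grab('scene','s6');im3,d3,m3=grab('top','t6')
# nominal points of gauge
y=np.radians(8);o=p+np.array([25*np.cos(y),25*np.sin(y),-112])
A=np.stack([[np.cos(y),np.sin(y),0],[-np.sin(y),np.cos(y),0],[0,0,1]]).T
G=lambda x,yy,z:o+A@np.array([x,yy,z])
P=[G(41,0,136),G(25,-58*np.sin(.3),75+58*np.cos(.3)),G(40,65,0),G(40,-65,0)]
print('scene',proj(m2,P).round().tolist(),'wrist',proj(m,P).round().tolist())
S=cv2.resize(im2[150:250,170:270],None,fx=4,fy=4,interpolation=2);W=cv2.resize(im[140:384,130:],None,fx=1,fy=1)
q=np.zeros((600,800,3),np.uint8);q[:400,:400]=S;q[:244,410:410+382]=W;T=cv2.resize(im3[170:235,280:345],None,fx=5,fy=5,interpolation=2);q[260:585,410:735]=T
cv2.imwrite('pics/c6.png',q[:,:,::-1])
```

```text
[ 495.23058003 -177.39340648  227.62040179] [-0.46464837  1.27637529 -4.55661169] 7.670420444126494 [-0.02602744  0.06776846 -0.09792494]
scene [[213.0, 180.0], [207.0, 177.0], [240.0, 205.0], [195.0, 210.0]] wrist [[387.0, 273.0], [347.0, 295.0], [327.0, 118.0], [317.0, 249.0]]
```

arm_command(series=[0, 0, 0, 0.5, 0, 0, 0, 0, 1, 0, 0, 0, 0, 1.3, 0, 0, 0, 0, 1.5, 0, 0, 0, 0, 1.7, 0])

```text
clock: 10.55
eef_pos: [496.8, -177.7, 212.2]
tool_rot: [-3.141, -0.0, 1.705]
force: [-6.2, 0.5, 13.6]
width: 28.5
gripper_force: 64.7
```

arm_command(series=[0, 0, 0, 0.1, 0, 0, 0, 0, 0.2, 0, 0, 0, 0, 0.3, 0, 0, 0, 0, 0.4, 0, 0, 0, 0, 0.4, 0])

```text
clock: 10.97
eef_pos: [496.7, -178.5, 212.0]
tool_rot: [3.141, 0.003, 1.704]
force: [-10.7, 0.7, 26.5]
width: 28.6
gripper_force: 66.0
```

arm_command(series=[0, 0.3, 0, 0, 0, 0, 0.6, 0, 0, 0, 0, 0.9, 0, 0.05, 0, 0, 1.2, 0, 0.05, 0, 0, 1.5, 0, 0.1, 0])

```text
clock: 11.38
eef_pos: [495.5, -166.3, 211.0]
tool_rot: [3.139, 0.007, 1.702]
force: [-9.3, -2.9, 25.9]
width: 28.3
gripper_force: 66.3
```

```bash
cat >> h.py <<'E'
def sole_tilt(fn):
    p,R,s=tool(); im,d,m=grab('wrist',fn)
    # cloud in a frame at TCP: x=gauge x (tool y), y=gauge y (tool x), z up
    vv,uu=np.mgrid[60:300:2,200:440:2]; n=cv2.undistortPoints(np.stack([uu,vv],-1).reshape(-1,1,2).astype(float),np.array(m['mtx'],float),np.array(m['dist_coeffs'],float)).reshape(-1,2)
    z=d[vv,uu].ravel(); c=np.c_[n*z[:,None],z]; W=(c-np.array(m['t']))@np.array(m['R'])
    yw=np.arctan2(R[1,1],R[0,1]); A=np.array([[np.cos(yw),np.sin(yw),0],[-np.sin(yw),np.cos(yw),0],[0,0,1]])
    return p,s,(W-p)@A.T,z>0
E
python3 - <<'E'
from h import *
from scipy.optimize import least_squares
p,s,L,ok=sole_tilt('w7');print(p,s['force'],s['torque'],s['tool_rot'])
# candidate sole points: x -15..60, y 5..90, z about -102
k=ok&(L[:,0]>-10)&(L[:,0]<60)&(L[:,1]>15)&(L[:,1]<75)&(L[:,2]>-140)&(L[:,2]<-80);q=L[k];print(len(q))
h=np.histogram(q[:,2],bins=np.arange(-140,-79,4));print(h[0])
X=np.c_[q[:,:2],np.ones(len(q))];w=np.ones(len(q),bool)
for i in range(6):
  c=np.linalg.lstsq(X[w],q[w,2],rcond=None)[0];r=q[:,2]-X@c;w=abs(r)<max(2.5,12-3*i)
print(c,w.sum(),r[w].std(),'tilt',np.arctan(-c[1]), 'x-tilt',c[0])
E
```

```text
[ 495.51624821 -166.29478221  211.00832643] [-9.2509263  -2.90201561 25.94801987] [-1.38782373  1.91689674  0.00660031] [3.13936831 0.00656472 1.70184764]
872
[  0   0   0   0   0   0   0   1 745  93   4   9   6   9   5]
[-2.37512565e-03 -7.91544963e-02 -1.02522086e+02] 834 0.6633019391842948 tilt 0.07898980256516809 x-tilt -0.00237512565397693
```

The gauge pivots cleanly in the grip: tilt 0.079 rad after 12 mm of travel. Carrying on.

arm_command(series=[0, 0.4, 0, 0.03, 0, 0, 0.8, 0, 0.06, 0, 0, 1.2, 0, 0.1, 0, 0, 1.6, 0, 0.15, 0, 0, 1.8, 0, 0.2, 0])

```text
clock: 11.85
eef_pos: [493.8, -146.7, 207.7]
tool_rot: [3.138, 0.004, 1.704]
force: [-3.6, -3.0, 12.7]
width: 28.2
gripper_force: 64.5
```

arm_command(series=[0, 0, 0, 0, 0, 0, 0, 0, 0, 0, 0, 0, 0, 0, 0, 0, 0, 0, 0, 0, 0, 0, 0, 0, 0])

```text
clock: 12.27
eef_pos: [493.9, -146.7, 207.7]
tool_rot: [3.138, 0.004, 1.703]
force: [-4.0, -2.0, 12.1]
width: 28.6
gripper_force: 64.3
```

```bash
cat >> h.py <<'E'
def tilt(fn):
    p,s,L,ok=sole_tilt(fn)
    k=ok&(L[:,0]>-10)&(L[:,0]<60)&(L[:,1]>0)&(L[:,1]<75)&(L[:,2]>-145)&(L[:,2]<-85);q=L[k]
    X=np.c_[q[:,:2],np.ones(len(q))];w=abs(q[:,2]-np.median(q[:,2]))<15
    for i in range(8):
        c=np.linalg.lstsq(X[w],q[w,2],rcond=None)[0];r=q[:,2]-X@c;w=abs(r)<max(2.5,12-2*i)
    a=np.arctan(-c[1]); print(fn,p.round(1),s['force'].round(1),'tilt',a.round(4),'xt',c[0].round(4),w.sum(),r[w].std().round(2)); return p,L,ok,c
E
python3 - <<'E'
from h import *
p,L,ok,c=tilt('w8')
# flag points: near x 55..80, above z 15 ; rim
im2,d2,m2=grab('scene','s8')
for v in range(165,192): print(v,' '.join('%3d'%x for x in im2[v,190:232].mean(-1)))
E
```

```text
w8 [ 493.9 -146.7  207.7] [-4.  -2.  12.1] tilt 0.2109 xt 0.0025 734 0.72
165 134 135 138 138 138 143 155 160 159 157 157 155 154 154 157 158 157 154 154 154 155 154 155 154 153 153 154 151 134  88  56  59  78  95  95  88  69  55  79 124 150 156
166 136 134 135 130 119 127 151 158 157 156 156 155 156 156 157 157 157 155 153 153 153 155 156 155 153 154 155 150 127  80  50  53  71  90  92  83  61  43  61 112 149 156
167 137 135 131 114  94 117 149 157 156 154 155 156 156 158 157 156 157 155 154 152 153 155 155 157 154 154 155 147 117  74  44  38  52  65  66  58  42  29  58 111 147 155
168 136 133 122  91  74 110 150 157 156 155 156 156 156 158 156 155 155 156 155 155 155 156 155 154 154 153 153 142 107  68  40  22  30  36  36  38  27  23  59 113 146 153
169 135 127 105  72  63 103 148 158 159 156 155 156 157 157 155 155 156 156 155 156 157 157 155 154 154 154 152 137 100  68  44  18  20  25  34  28  22  16  49 102 141 153
170 131 112  80  59  62  99 145 156 156 155 155 156 156 155 155 157 157 157 156 156 156 156 155 153 154 153 149 129  89  67  42  19  13  16  27  29  18  12  41  95 13
[... 2917 characters left out ...]
  69  69  70
188 157 157 157 158 152 138 136 135 137 136 135 136 135 136 135 135 136 136 131 115  86  71  70  71  70  69  69  71  68  63  48  37  54  67  68  70  71  70  70  71  69  69
189 159 157 156 157 152 135 135 137 135 136 136 135 135 136 136 134 136 135 130 110  85  72  69  70  68  69  68  69  69  69  53  40  51  66  70  71  69  67  71  70  71  68
190 159 156 155 158 153 139 138 136 135 134 134 134 135 135 134 134 134 135 129 110  82  69  70  71  70  70  69  73  70  68  59  39  46  65  69  70  68  68  68  70  69  70
191 160 157 159 158 154 144 142 138 135 135 135 135 136 135 135 133 135 135 129 110  82  70  69  70  71  71  71  69  68  68  59  41  49  65  69  70  68  68  69  68  70  72
```

```bash
cat >> h.py <<'E'
def predict(m,p,yw,a,mk,piv=119.,dx=0,dy=0,dz=0):
    # gauge pose: grip axis at TCP+7mm up; tilt a = top to +y
    Rz=Ro.from_euler('z',yw).as_matrix(); A=Rz@Ro.from_euler('x',-a).as_matrix()
    o=p+np.array([0,0,7])-A@np.array([-25,0,piv])+Rz@np.array([dx,dy,dz])
    G=lambda v:o+A@np.array(v)
    f=lambda ang,x,r:G([x,-r*np.sin(ang),75+r*np.cos(ang)])
    return proj(m,[f(a,34,60),f(a,48,60),f(mk,16.5,63),f(mk,33.5,63),f(mk,25,63),G([40,65,0]),G([40,-65,0]),G([40,65,10]),f(a,38,20)])
E
python3 - <<'E'
from h import *
p,R,s=tool();yw=np.arctan2(R[1,1],R[0,1]);im,d,m=load('s8')
for mk in(.25,.28,.31): print(mk,predict(m,p,yw,.211,mk).round(1).tolist())
im,d,m=load('w8')
P=predict(m,p,yw,.211,.28);print(P.round(1).tolist())
g=im.mean(-1).astype(int)
for v in range(236,284,2): print(v,' '.join('%3d'%x for x in g[v,330:430:3]))
E
```

```text
0.25 [[221.6, 182.6], [222.0, 186.8], [220.2, 176.7], [220.6, 181.8], [220.4, 179.3], [241.6, 211.6], [197.2, 210.9], [242.2, 209.8], [222.7, 192.1]]
0.28 [[221.6, 182.6], [222.0, 186.8], [219.5, 176.8], [219.9, 181.9], [219.7, 179.4], [241.6, 211.6], [197.2, 210.9], [242.2, 209.8], [222.7, 192.1]]
0.31 [[221.6, 182.6], [222.0, 186.8], [218.8, 176.9], [219.2, 182.0], [219.0, 179.5], [241.6, 211.6], [197.2, 210.9], [242.2, 209.8], [222.7, 192.1]]
[[370.1, 289.0], [397.6, 288.7], [336.3, 300.1], [370.2, 299.9], [353.3, 300.0], [321.0, 145.7], [317.4, 277.7], [323.7, 145.2], [351.4, 248.4]]
236  78  79 146 155 156 155 155 155 156 156 156 154 151 104 109 111 110 110 109 108 110 108 110 109 109 109 109 106 108 109 108 108 109 105
238  79  78 143 153 155 156 154 155 156 155 155 154 153 112 110 111 110 108 109 108 109 110 111 110 109 108 109 107 108 109 108 107 108 105
240  80  77 145 155 155 156 155 156 156 156 154 154 152 101  97  94  94  95  92  94  95 103 103 105 102 102 104 102 103 100 101 103 102 107
242  79  80 142 156 157 157 156 157 155 156 156 153 154  63  45  48  47  48  46  43  
[... 2154 characters left out ...]

274  79  79 146 158 159 158 158 158 161 159 159 159 154  55  40  47  80 109 108 108 110 109 110 108 109 105 108 108 107 106 108 107 106 107
276  78  79 146 159 158 153 149 149 150 154 159 157 154  57  42  47  88 107 109 107 107 108 108 109 107 107 107 108 108 106 108 108 107 108
278  78  80 147 158 144  85  55  51  56  90 135 152 155  56  42  46  94 106 109 108 108 107 108 107 108 107 106 108 105 107 106 107 107 106
280  79  79 151 157  65  16  14  17  17  18  34  89 146  54  42  40  71  80  83  82  79  77  77  77  87  87  86  85  83  86  83  82  83  83
282  69  76 150 145  15  12  13  11   7   9  17  22  76  36  44  44  41  38  43  38  42  40  38  41  42  41  38  43  42  40  42  40  40  45
```

arm_command(series=[0, 0.3, 0, 0.05, 0, 0, 0.6, 0, 0.1, 0, 0, 0.9, 0, 0.15, 0, 0, 1.1, 0, 0.2, 0, 0, 1.1, 0, 0.2, 0])

```text
clock: 12.78
eef_pos: [492.8, -134.7, 204.6]
tool_rot: [3.138, 0.002, 1.705]
force: [0.1, -1.9, 7.4]
width: 28.0
gripper_force: 63.5
```

arm_command(series=[0, 0, 0, 0, 0, 0, 0, 0, 0, 0, 0, 0, 0, 0, 0, 0, 0, 0, 0, 0, 0, 0, 0, 0, 0])

```text
clock: 13.2
eef_pos: [492.9, -134.9, 204.7]
tool_rot: [3.138, 0.002, 1.704]
force: [-0.8, -2.6, 7.4]
width: 28.3
gripper_force: 63.5
```

arm_command(series=[0, 0, 0, 0, 0, 0, 0, 0, 0, 0, 0, 0, 0, 0, 0, 0, 0, 0, 0, 0, 0, 0, 0, 0, 0])

```text
clock: 13.62
eef_pos: [492.9, -134.9, 204.7]
tool_rot: [3.138, 0.002, 1.704]
force: [-0.8, -2.7, 6.9]
width: 28.3
gripper_force: 63.5
```

Run:
```python
from h import *
tilt('w9')
S=np.mean([grab('scene','s9')[0].astype(float) for _ in range(6)],0).astype(np.uint8)
T=np.mean([grab('top','t9')[0].astype(float) for _ in range(6)],0).astype(np.uint8)
im,d,m=load('w9')
np.savez('pics/avg9.npz',S=S,T=T)
q=np.zeros((600,800,3),np.uint8)
q[:400,:400]=cv2.resize(S[160:210,195:245],None,fx=8,fy=8,interpolation=2)
p,R,s=tool();u,v=proj(load('t9')[2],[p+np.array([45,0,20])])[0].round().astype(int);print(u,v)
q[:400,400:]=cv2.resize(T[v-25:v+25,u-25:u+25],None,fx=8,fy=8,interpolation=2)
q[400:,100:600]=im[184:384,12:512]
cv2.imwrite('pics/c9.png',q[:,:,::-1])
```

```text
w9 [ 492.9 -134.9  204.7] [-0.8 -2.7  6.9] tilt 0.2522 xt 0.0005 671 0.69
305 186
```

View pics/c9.png

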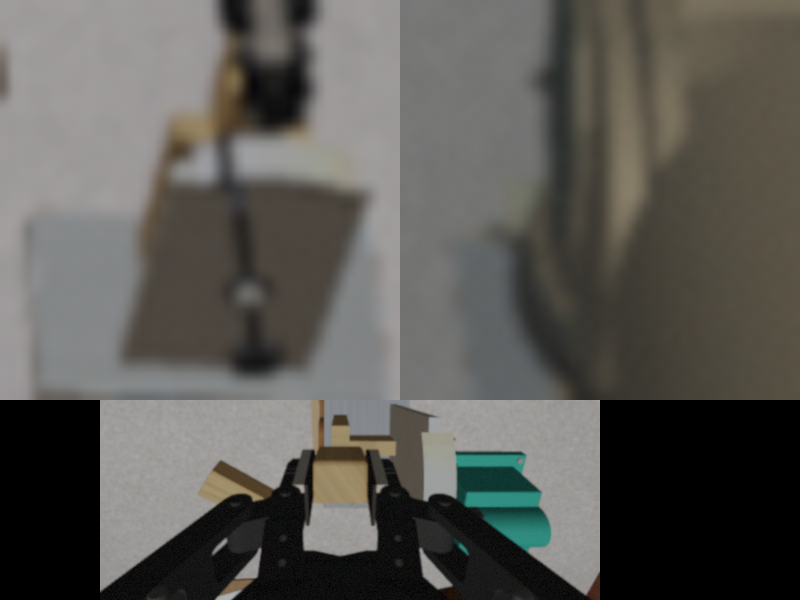

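The scene crop shows the pointer from its bob at (250,360) up to the rim at (225,140), and the dark flag and tab now nearly line up near (222–228,140–170). The picture budget is used up, so I continue numerically.

Run:
```python
from h import *
S=np.load('pics/avg9.npz')['S'].mean(-1)
print('    ',' '.join('%3d'%x for x in range(214,244)))
for v in range(172,200): print(v,' '.join('%3d'%x for x in S[v,214:244]))
S=load('s8')[0].mean(-1)
print('s8')
for v in range(192,204): print(v,' '.join('%3d'%x for x in S[v,205:235]))
p,R,s=tool();yw=np.arctan2(R[1,1],R[0,1]);m=load('s9')[2]
print(predict(m,p,yw,.252,.28).round(1).tolist())
```

```text
214 215 216 217 218 219 220 221 222 223 224 225 226 227 228 229 230 231 232 233 234 235 236 237 238 239 240 241 242 243
172 153 154 155 154 154 152 142 115  87  76  60  33  19  17  17  17  18  17  36  82 127 151 155 154 153 153 155 154 154 153
173 154 153 151 148 148 148 138 112  85  73  58  41  32  23  16  16  16  18  50 100 139 152 155 154 154 154 154 154 153 153
174 153 149 139 135 135 136 129 107  83  70  59  51  45  33  17  16  16  24  58 108 143 153 155 155 154 154 153 153 152 152
175 152 142 123 122 125 126 124 106  80  66  60  59  55  41  29  30  39  50  74 115 144 154 156 155 154 153 152 153 153 153
176 150 135 110 110 116 122 124 108  75  65  78  85  84  78  71  75  88 101 112 131 149 155 156 154 155 154 154 155 154 153
177 147 125  94  89  99 115 125 113  74  76 111 127 128 126 124 126 132 139 141 144 150 153 153 154 154 155 156 157 156 154
178 144 115  77  64  83 115 136 126  84  88 131 151 153 152 151 151 152 153 151 151 151 151 151 151 153 155 157 158 157 155
179 138 101  74  76  95 129 150 138  93  87 130 154 158 157 156 156 155 155 154 153 152 151 150 149 150 154 156 
[... 3427 characters left out ...]
 67  60  42  46  65  69  69  69  69  67  69  76 100 124 130
200 134 131 114  84  72  70  70  69  70  71  71  72  71  69  71  68  60  42  45  62  68  69  68  69  67  70  80 106 127 131
201 134 129 106  80  70  70  70  70  71  72  71  71  71  69  70  69  61  44  41  56  64  69  69  69  69  72  87 115 128 130
202 135 127 101  74  70  69  70  71  70  71  71  70  68  71  69  62  56  44  41  50  58  59  65  68  68  72  97 123 131 132
203 135 124  95  73  68  69  71  70  70  67  69  70  68  68  64  55  48  38  37  43  48  51  63  66  68  80 104 128 131 133
[[225.5, 182.9], [225.9, 187.2], [224.3, 177.1], [224.7, 182.2], [224.5, 179.6], [243.9, 212.3], [199.9, 210.7], [244.6, 210.5], [226.5, 192.5]]
```

Run:
```python
from h import *
p,R,s=tool();yw=np.arctan2(R[1,1],R[0,1]);im,d,m=load('s9');a=.252
Rz=Ro.from_euler('z',yw).as_matrix();A=Rz@Ro.from_euler('x',-a).as_matrix();o=p+np.array([0,0,7])-A@np.array([-25,0,119.])
for v in range(170,198,2):
  print(v,*['%d,%d,%d'%tuple((A.T@(at_d(m,d,u,v)-o)).round()) for u in range(212,242,2)])
print('rgb'); 
for v in(172,174,176,178,180,182): print(v,*[tuple(int(c) for c in im[v,u]) for u in range(214,230,1)])
im,d,m=load('w3');print('stem',at_z(m,277,155,104),'strut',at_z(m,292,160,59))
```

```text
170 -187,0,-101 -188,7,-101 -182,12,-93 -185,20,-96 -184,26,-94 -32,-14,103 -17,-13,123 38,-26,195 35,-20,192 36,-15,193 35,-9,192 14,4,165 -178,77,-81 -178,84,-80 -178,91,-80
172 -183,1,-106 -180,7,-102 -177,12,-97 -179,20,-99 -177,26,-96 -27,-14,101 -12,-13,121 30,-21,176 19,-12,162 19,-7,162 20,-2,164 -169,70,-82 -171,77,-83 -171,84,-83 -172,91,-83
174 -168,-1,-97 -171,6,-100 -173,13,-102 -31,-23,85 -166,24,-92 -19,-15,102 -9,-12,115 -4,-9,122 4,-6,133 7,-1,138 3,6,133 -166,71,-87 -161,76,-82 -163,83,-83 -161,89,-80
176 -166,0,-105 -163,6,-102 -29,-27,78 -24,-23,84 -26,-17,83 -14,-15,99 -10,-10,105 -4,-7,113 3,-4,123 3,2,124 3,7,124 -153,69,-82 -153,75,-82 -154,82,-82 -152,88,-79
178 -153,-2,-99 -152,4,-97 -22,-28,78 -17,-23,85 14,-27,127 21,-24,136 17,-18,132 19,-13,135 17,-7,133 20,-2,137 17,4,135 16,10,134 -143,74,-78 -146,81,-82 -141,86,-74
180 -148,-2,-103 -147,5,-102 -21,-26,70 -20,-21,72 22,-28,128 29,-25,139 26,-19,135 24,-13,133 27,-8,137 25,-2,135 24,3,135 25,9,136 22,15,132 22,21,133 -135,86,-78
182 -140,-2,-104 -31,-27,45 24,-38,121 28,-34,128 29,-29,130 33,-25,135 32,
[... 1987 characters left out ...]
 84) (88, 88, 88) (131, 131, 133) (150, 150, 152) (154, 154, 154) (153, 154, 154) (152, 153, 152) (153, 153, 151)
180 (138, 131, 127) (111, 98, 85) (106, 99, 89) (122, 120, 115) (132, 130, 127) (145, 144, 145) (154, 155, 159) (140, 141, 144) (98, 98, 100) (83, 82, 83) (123, 124, 126) (151, 151, 154) (155, 156, 157) (155, 155, 156) (154, 154, 154) (154, 155, 153)
182 (120, 107, 96) (100, 87, 72) (110, 104, 96) (120, 118, 113) (123, 121, 119) (127, 126, 126) (131, 130, 132) (115, 115, 118) (81, 79, 80) (62, 62, 63) (84, 83, 87) (99, 98, 99) (106, 104, 102) (108, 105, 102) (105, 103, 99) (107, 104, 101)
stem [530.44277491 211.09333808 104.        ] strut [551.42371091 193.18710767  59.        ]
```

Depth shows the brown blob at (217,178) is a leg of the handle. The black tab is at about (222.6,179), with the flag in front of it at about (224.5,186). The mark is then about 0.30 rad against a tilt of 0.25. I'll press a bit more and rock the rest.

arm_command(series=[0, 0, 0, 0.15, 0, 0, 0, 0, 0.3, 0, 0, 0.2, 0, 0.33, 0, 0, 0.4, 0, 0.37, 0, 0, 0.5, 0, 0.4, 0])

```text
clock: 14.68
eef_pos: [492.0, -128.1, 202.0]
tool_rot: [3.138, 0.001, 1.705]
force: [-4.6, 1.8, 20.5]
width: 28.2
gripper_force: 65.6
```

arm_command(series=[0, 0, 0, 0, 0, 0, 0, 0, 0, 0, 0, 0, 0, 0, 0, 0, 0, 0, 0, 0, 0, 0, 0, 0, 0])

```text
clock: 15.1
eef_pos: [491.9, -127.8, 201.9]
tool_rot: [3.138, 0.0, 1.706]
force: [-4.1, 2.8, 18.9]
width: 28.3
gripper_force: 65.5
```

arm_command(series=[0, 0, 0, 0, 0, 0, 0, 0, 0, 0, 0, 0, 0, 0, 0, 0, 0, 0, 0, 0, 0, 0, 0, 0, 0])

```text
clock: 15.52
eef_pos: [491.9, -127.8, 201.9]
tool_rot: [3.138, 0.0, 1.706]
force: [-4.3, 2.7, 20.2]
width: 28.4
gripper_force: 65.5
```

```bash
cat >> h.py <<'E'
def col(S,v,lo,hi):
    r=S[v,lo:hi]; b=np.interp(np.arange(len(r)),[0,len(r)-1],[r[0],r[-1]]); w=np.clip(b-r,0,None); w[w<.25*w.max()]=0
    return lo+(w*np.arange(len(r))).sum()/max(w.sum(),1e-6)
def check(tag,n=6):
    p,L,ok,c=tilt('w'+tag); a=np.arctan(-c[1])
    S=np.mean([grab('scene','s'+tag)[0].astype(float).mean(-1) for _ in range(n)],0); np.save('pics/S'+tag+'.npy',S)
    R=tool()[1]; yw=np.arctan2(R[1,1],R[0,1]); m=load('s'+tag)[2]
    print('aligned pred',predict(m,p,yw,.3,.3,dy=-3)[:5].round(1).tolist())
    c0=int(round(predict(m,p,yw,a,.3,dy=-3)[4][0]))
    print('   ',' '.join('%3d'%x for x in range(c0-7,c0+9)))
    for v in range(174,196): print(v,' '.join('%3d'%x for x in S[v,c0-7:c0+9]))
E
python3 -c "
from h import *
check('10')"
```

```text
w10 [ 491.9 -127.8  201.9] [-4.3  2.7 20.2] tilt 0.3144 xt 0.0026 528 0.73
aligned pred [[226.4, 183.3], [226.8, 187.6], [225.8, 177.4], [226.3, 182.5], [226.0, 180.0]]
    219 220 221 222 223 224 225 226 227 228 229 230 231 232 233 234
174 131 135 137 130 106  88  79  65  54  45  38  23  16  17  15  32
175 120 125 128 124 105  86  71  59  57  58  50  32  22  27  29  47
176 111 116 122 122 110  90  64  61  78  85  81  69  62  67  72  86
177  89  96 110 124 127 112  73  82 118 127 127 123 120 121 123 127
178  63  72  98 130 146 132  86  96 139 152 153 152 151 150 150 148
179  77  86 107 136 152 138  89  94 138 155 158 157 156 156 155 154
180 109 123 132 146 155 140  94  92 134 153 155 155 154 154 154 154
181 118 135 143 148 152 137  95  84 120 139 142 145 145 144 145 149
182 100 111 120 126 127 116  82  67  88 104 110 114 115 113 116 125
183  80  80  84  86  83  78  66  58  61  67  72  74  75  73  78  82
184  73  70  70  69  67  64  63  62  62  63  65  65  65  64  67  67
185  71  70  70  70  69  67  63  60  63  68  70  69  70  68  69  69
186  70  70  69  69  69  66  59  51  58  68  70  70  70  69  69  69
187  70  70  69  69  70  66  56  41  52  67  70  70  70  69  69  69
188  70  68  69  69  69  68  57  38  48  66  69  69  69  70  70  70
189  69  70  70  70  70  69  58  39  47  65  69  69  69  69  69  70
190  71  70  70  70  70  69  60  40  46  63  68  70  69  69  69  70
191  70  70  70  70  70  69  60  43  44  60  68  69  69  68  69  69
192  69  70  70  70  70  69  63  50  48  63  68  68  69  69  69  69
193  70  69  69  69  69  69  65  53  51  65  67  67  68  68  68  68
194  70  70  70  70  70  67  60  51  52  61  60  63  69  69  68  69
195  69  70  70  70  70  63  54  58  72  72  53  56  67  69  69  70
```

Run:
```python
from h import *
for fn,pz,yw in(('w3',None,-.09),('w6',None,.134),('w10',None,.135)):
  im,d,m=load(fn)
  vv,uu=np.mgrid[60:290:1,200:380:1]; n=cv2.undistortPoints(np.stack([uu,vv],-1).reshape(-1,1,2).astype(float),m['mtx'],m['dist_coeffs']).reshape(-1,2)
  z=d[vv,uu].ravel(); W=(np.c_[n*z[:,None],z]-m['t'])@m['R']
  A=np.array([[np.cos(yw),np.sin(yw),0],[-np.sin(yw),np.cos(yw),0],[0,0,1]])
  c0=-m['R'].T@m['t']; o={'w3':np.array([530,193,144.]),'w6':np.array([495,-177,228.]),'w10':np.array([492,-128,202.])}[fn]
  L=(W-o)@A.T; top={'w3':-116,'w6':-102,'w10':-108}[fn]
  k=(z>0)&(L[:,0]>-8)&(L[:,0]<55)&(L[:,1]>0)&(L[:,1]<58)&(abs(L[:,2]-top)<18); q=L[k]; X=np.c_[q[:,:2],np.ones(len(q))]; w=np.ones(len(q),bool)
  if fn!='w10': w=abs(q[:,2]-np.median(q[:,2]))<4
  for i in range(10):
    c=np.linalg.lstsq(X[w],q[w,2],rcond=None)[0]; r=q[:,2]-X@c; w=abs(r)<max(2,8-i)
  print(fn,'tilt',np.arctan(-c[1]).round(4),'xt',c[0].round(4),c[2].round(1),w.sum(),q[w].min(0).round(),q[w].max(0).round())
S=np.load('pics/S10.npy')
for nm,rows,lo,hi in(('tab',(178,179,180,181),223,229),('flag',(185,186),222,230),('arm',(187,188,189,190),222,230)): print(nm,[round(col(S,v,lo,hi),2) for v in rows])
```

```text
w3 tilt 0.0001 xt -0.0024 -116.4 1570 [  -8.    1. -118.] [  55.   58. -114.]
w6 tilt -0.0008 xt -0.0107 -102.9 3570 [  -8.    5. -105.] [  55.   57. -101.]
w10 tilt 0.3087 xt 0.0033 -107.2 1819 [  -8.    0. -116.] [  55.   24. -106.]
tab [np.float64(225.46), np.float64(225.67), np.float64(225.71), np.float64(225.78)]
flag [np.float64(225.79), np.float64(226.04)]
arm [np.float64(226.08), np.float64(226.14), np.float64(226.17), np.float64(226.22)]
```

Depth tilt is unbiased (0.000 when level) and now reads about 0.31. Both cues say roughly 0.01 past the mark, so I back off slightly and lighten the press.

arm_command(series=[0, -0.1, 0, 0, 0, 0, -0.15, 0, 0, 0, 0, -0.15, 0, -0.1, 0, 0, -0.15, 0, -0.2, 0, 0, -0.15, 0, -0.2, 0])

```text
clock: 16.28
eef_pos: [492.1, -129.7, 202.6]
tool_rot: [3.138, 0.0, 1.706]
force: [-0.8, 1.8, 8.6]
width: 28.5
gripper_force: 64.2
```

arm_command(series=[0, 0, 0, 0, 0, 0, 0, 0, 0, 0, 0, 0, 0, 0, 0, 0, 0, 0, 0, 0, 0, 0, 0, 0, 0])

```text
clock: 16.7
eef_pos: [492.1, -129.5, 202.6]
tool_rot: [3.139, -0.0, 1.706]
force: [-1.2, 2.5, 8.7]
width: 28.5
gripper_force: 64.3
```

arm_command(series=[0, 0, 0, 0, 0, 0, 0, 0, 0, 0, 0, 0, 0, 0, 0, 0, 0, 0, 0, 0, 0, 0, 0, 0, 0])

```text
clock: 17.12
eef_pos: [492.1, -129.5, 202.6]
tool_rot: [3.138, -0.0, 1.706]
force: [-0.9, 2.6, 9.0]
width: 28.2
gripper_force: 64.3
```

```bash
cat >> h.py <<'E'
def finetilt(fn,o,yw=.135):
  im,d,m=load(fn)
  vv,uu=np.mgrid[60:290:1,200:380:1]; n=cv2.undistortPoints(np.stack([uu,vv],-1).reshape(-1,1,2).astype(float),m['mtx'],m['dist_coeffs']).reshape(-1,2)
  z=d[vv,uu].ravel(); W=(np.c_[n*z[:,None],z]-m['t'])@m['R']
  A=np.array([[np.cos(yw),np.sin(yw),0],[-np.sin(yw),np.cos(yw),0],[0,0,1]]); L=(W-o)@A.T
  k=(z>0)&(L[:,0]>-8)&(L[:,0]<55)&(L[:,1]>-5)&(L[:,1]<30)&(abs(L[:,2]+108)<18); q=L[k]; X=np.c_[q[:,:2],np.ones(len(q))]; w=np.ones(len(q),bool)
  for i in range(10):
    c=np.linalg.lstsq(X[w],q[w,2],rcond=None)[0]; r=q[:,2]-X@c; w=abs(r)<max(2,8-i)
  return np.arctan(-c[1])
E
python3 - <<'E'
from h import *
p,R,s=tool(); print(p,s['force'],s['tool_rot'])
t=[]
for i in range(3): grab('wrist','w11_%d'%i); t.append(finetilt('w11_%d'%i,p))
print('tilt',t,'w10',finetilt('w10',np.array([491.9,-127.8,201.9])))
S=np.mean([grab('scene','s11')[0].astype(float).mean(-1) for _ in range(8)],0); np.save('pics/S11.npy',S)
for nm,rows,lo,hi in(('tab',(178,179,180,181),222,229),('flag',(185,186),221,230),('arm',(187,188,189,190),221,230)): print(nm,[round(col(S,v,lo,hi),2) for v in rows])
for v in range(176,190): print(v,' '.join('%3d'%x for x in S[v,218:233]))
E
```

```text
[ 492.0983211 -129.5246423  202.5605688] [-0.86633053  2.63295503  8.99156825] [ 3.13847580e+00 -2.27277571e-04  1.70569470e+00]
tilt [np.float64(0.29661484716382897), np.float64(0.29482523698563284), np.float64(0.2968203127601243)] w10 0.309213575225288
tab [np.float64(224.79), np.float64(224.84), np.float64(224.86), np.float64(224.92)]
flag [np.float64(225.49), np.float64(225.59)]
arm [np.float64(225.63), np.float64(225.87), np.float64(225.9), np.float64(226.03)]
176 106 113 118 124 118  94  69  64  78  84  83  76  70  71  75
177  85  90 101 117 123 109  79  77 110 126 127 125 124 124 125
178  63  66  85 117 137 131  94  86 127 150 153 152 152 151 150
179  70  83 101 130 150 141  99  84 126 154 157 157 156 156 155
180  98 121 131 144 155 143 101  82 123 151 155 155 154 154 154
181 110 133 142 148 152 140 104  80 111 135 140 140 141 143 143
182  94 110 119 125 130 120  93  71  86 100 104 104 108 112 113
183  77  79  82  86  89  81  71  61  64  69  73  72  75  77  76
184  74  70  69  69  70  67  65  60  61  66  68  68  68  68  68
185  73  69  69  70  69  69  65  59  59  65  69  70  69  70  70
186  70  70  70  70  70  69  64  54  52  62  69  70  69  70  70
187  70  70  69  69  69  68  63  47  44  58  68  69  70  69  70
188  70  70  70  69  70  68  62  46  40  55  67  69  69  70  71
189  70  70  70  71  70  69  63  48  39  54  67  69  68  69  70
```

Tilt is 0.296 rad against a mark of about 0.30. In the scene view the flag and tab lie in line within about 0.006 rad. The press is about 9–13 N, everything is steady and the drawer is open. Handing in.

```bash
python3 -c "
from h import *
print(workorder.finish_job())"
```

```text
the job is handed in; nothing more can be done
None
```

The job is handed in, with no verdict returned: the drawer is open to its stop, and the gripped gauge rests lightly on the wooden stud's crown at about 0.296 rad, against a mark I measured at about 0.30 rad. I estimate the sole sits about 4 mm off-middle on the crown, give or take 3 mm.

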